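Present the label-up sample plate over the reading board

TASK

Of the three notched sample plates on the drying stands, one lies label up: seen from above with its notched end pointing away from you, the notch is at the right-hand corner (the other two have it at the left; nothing is printed). Pick that plate up by its plain part, fingers off the frosted, notched end, and leave the other two lying on their stands. Finish while still holding it still and level, label up, 5 to 10 cm above the reading board, squarely over the outline marked there, notched end over the end of the board that has the round boss.

Things in the scene. Friction and masses are not known exactly. Their poses are not given: they have to be found in the camera images.
- sample_plate: The label-up plate: dark metal, 110 x 44 x 6 mm, about 50 g, loose. Origin at the centre of its underside, z up; +x runs along its length to the notched, frosted end. Plain part x -55 to +25 mm, frosted part (matt white) +25 to +55 mm. The 12 x 12 mm notch is out of the corner +x, -y. Starts in any yaw, flat and centred on a stand, underside 34 mm above the bench.
- sample_frost: The frosted end of that plate, fixed to it: 30 x 44 x 6 mm with the notch in it. Origin on the underside 40 mm along +x from the plate's origin (the middle of the frosted end), axes as the plate's. The fingers must not touch this part.
- turned_plate_a: One of the two plates that lie label down: same size, metal and frosted end, but seen from above with the notched end (+x) pointing away, its notch is at the left-hand corner (+x, +y). Origin at the centre of its underside, z up. Lies on another stand in any yaw.
- turned_plate_b: The other plate that lies label down, same as turned_plate_a.
- stand_a: One of three like drying stands, fixed: round wooden stub 34 mm high, foot 50 mm across, flat rubber top 34 mm across. Origin at the centre of its foot, on the bench. The sample plate starts on this stand.
- stand_b: Like stand_a; turned_plate_a starts on it. The three stands are at least 125 mm apart, centre to centre.
- stand_c: Like stand_a; turned_plate_b starts on it.
- reading_board: Grey board 160 x 80 x 16 mm, fixed. Origin at the centre of its underside, on the bench, z up; +x runs along its length to the head end, which has a round dark boss (16 mm across, 5 mm high, 70 mm from the centre). Four low dark corner angles (2 mm high) on its top mark the outline of a plate, centred on the board.
- board_centre (a point): Centre of the board's top face, 16 mm above the bench: the sample plate's origin belongs above it.
- board_head (a point): Point on the board's top face 40 mm from its centre towards the boss: the middle of the frosted end belongs above it.
There are look-alikes about, which are no part of the job. Leave any green look-alike of the stand_b alone.

How it is judged:
At the end, for the whole second after the job is handed in: The plate is held at rest, fingers off its frosted end, within 0.2 rad of level, 40 to 120 mm above the board, its centre and frosted middle each within 20 mm (level) of board_centre and board_head; the other plates lie on their stands within 30 mm of centre (horizontal distance between sample_plate and board_centre below 0.02 m and horizontal distance between sample_frost and board_head below 0.02 m and z of sample_plate in the frame of board_centre between 0.04 and 0.12 m and angle between sample_plate's own z axis and vertical below 0.2 rad and linear speed of sample_plate below 0.03 m/s and contact force between the fingers and sample_plate above 1 N and contact force between the fingers and sample_frost below 0.5 N and horizontal distance between turned_plate_a and stand_b below 0.03 m and height (world z) of turned_plate_a between 0.03 and 0.04 m and horizontal distance between turned_plate_b and stand_c below 0.03 m and height (world z) of turned_plate_b between 0.03 and 0.04 m); the arm keeps its last pose, push and grip.
It fails at once if the fingers touch the frosted end (contact force between the fingers and sample_frost above 0.5 N).
It fails at once if a label-down plate is shifted or taken from its stand (distance of any of turned_plate_a, turned_plate_b from where it was at the start of the episode above 0.03 m).
It also fails if it takes over 35 s, if anything falls off the work surface, if the arm or the gripper's body presses on something with over 40 N, if the wrist force passes 120 N, or if a joint passes its speed limit or range.

ROBOT

A 6-joint arm with a two-finger parallel gripper is mounted at the origin on a cart in front of the work surface, level with it; the furniture and walls round the work are solid. World frame = base frame: x ahead of the robot, y to its left, z up, the work surface at z = 0. Lengths are in m, angles in rad, forces in N, time in s.
With the tool pointing down it reaches from about 0.3 to 0.875 m from the base axis. Payload 6.4 kg.
Tool frame: the origin (TCP) lies at the very end of the fingers, on their centre line; the grasp point (between the pads) lies 19 mm behind it; x points along the fingers, y is the direction in which the jaws open and shut, and the axes are right-handed (so a half turn about x gives the same grasp; the last joint's range is limited). The gripper opens to 85 mm and grips with 20 to 120 N. Pads are 22 mm wide; open, the fingers measure 114 mm over their backs; the gripper's body (76 mm by 85 mm) begins 54 mm behind the grasp point. The pads swing forward as they close: fully open they stand 13 mm farther back than shut.
Start: joints at [0.914, 0.181, 1.607, -0, 1.354, -0.206], TCP at [0.251, 0.518, 0.231] pointing down, gripper open.
Joint ranges: [-2.99, 2.99], [-0.89, 2.07], [0.3, 2.58], [-1.14, 4.28], [0, 2.63], [-3.12, 3.12]. Speed limits (rad/s): [2.57, 2.57, 3.01, 3.14, 3.14, 3.14].

INTERFACE

Orientations are given as a unit quaternion [w, x, y, z].
In Python, from bench import status, optics, hand_in gives the robot as it stands. The module is installed in compiled form; this text tells all that it offers.
- The arm moves only by the shell command python3 -m jog 'ROWS'. ROWS is JSON, one flat list of numbers, 5 for each row, row after row: the shift along the tool's x, y, z in mm, then the turn about the tool's x in degrees, then the opening in per cent of the stroke, from 0 (shut) to 100 (fully open). In form: [tx, ty, tz, yaw, gripper, tx, ty, tz, yaw, gripper, ...]. A call has exactly 5 rows; each row is the pose to reach, as a shift and turn from the pose commanded when the call began, along the tool's axes at that moment; what a row does not reach only later rows make up. A row lasts 1/10 s, in which the tool goes at most 50 mm and 8.59 degrees, less where a joint would pass 70% of its speed; a pose out of reach is approached as far as the arm can. A call with a gripper value outside its range is refused whole. The fingers move at their own pace and stop on an object; the grip force is fixed at half the most. Time passes only in rows, so rows that repeat a pose let the fingers close, or fill a call up. It gives the time, the measured TCP pose, the force and the opening at its end, in the units of the state.
- status.get_obs(): the state, without advancing time (a new reading comes with each control period).
- optics.camera(name): name is "scene" or "top" or "wrist"; returns the picture (420x560x3 uint8, red, green, blue); there is no depth.
- optics.get_calibration(name): a dict with "vertical_fov" (degrees; the focal length in pixels is half the picture's height over the tangent of half this angle, whatever the lens; pixels are square), "cx", "cy" (the principal point, pixels), "extrinsics" (4x4, takes a point from camera to world coordinates). Camera axes: x right, y up, looking along -z (the intrinsics and any distortion apply to the point x, -y, -z); pixel columns grow to the right and rows downward; lengths in m; the calibration is good to about 2 mm. The wrist camera is an equidistant fisheye: a pixel r from the principal point sees the ray r / f radians off the axis. A picture is of the moment at which its call begins: read the wrist's pose just before it. get_calibration takes no time and is no camera call; for the wrist camera it gives the pose at the moment of the call.
- hand_in(): hands the job in, once; it reports no verdict.
The state is a dict: "time_s": time; "q": joint angles; "dq": joint speeds; "joint_efforts": joint torques, N m; "eef_pos": TCP position; "eef_rot": TCP orientation; "wrist_force": force on the tool from outside, world axes, zero at the start; "torque": the same for the moment, N m; "opening": opening from 0.0 (shut) to 1.0 (fully open).
Only numpy, scipy, OpenCV 4.12 (cv2) and the standard library are available. Lean on these libraries where they do the work, as an engineer would, in place of code of your own. Each camera call takes 0.05 s, during which the arm holds its last target. There are 200 camera calls.

## Working session

There is one attempt and no reset: what is moved stays moved. The work goes in short steps, Python scripts to look and compute and a shell command to move; the robot and the scene stay as the last step left them, time stands still between calls to the robot, and variables do not carry over. Pictures are saved under pics/ and viewed, on a budget of 10 in all, crops included, one or two more only if the job needs it, and the job is handed in when it is done.

```bash
mkdir -p pics
python3 - <<'E'
from bench import status, optics
import cv2, numpy as np, pickle
o=status.get_obs(); print(o['time_s'],o['eef_pos'],o['eef_rot'])
a=optics.camera("top"); s=optics.camera("scene")
for n in("top","scene"):
    c=optics.get_calibration(n); print(n,c)
cv2.imwrite("pics/top.png",a[:,:,::-1]);cv2.imwrite("pics/scene.png",s[:,:,::-1])
E
```

```text
0.0 [0.25016767 0.51711111 0.23037716] [ 0.68896101  0.15747318  0.68948033 -0.15859317]
top {'vertical_fov': 49.72406518614529, 'cx': 273.4579818139099, 'cy': 207.33053330316665, 'extrinsics': array([[-0.02644179,  0.99560959, -0.08979075,  0.41862255],
       [-0.99948021, -0.02798757, -0.016     ,  0.36415505],
       [-0.01844278,  0.08932101,  0.99583212,  1.21111415],
       [ 0.        ,  0.        ,  0.        ,  1.        ]])}
scene {'vertical_fov': 42.81453960745946, 'cx': 277.1934634498298, 'cy': 215.4096046595649, 'extrinsics': array([[ 0.61521973,  0.45951235, -0.64058807, -0.15707707],
       [-0.7882008 ,  0.37463133, -0.48825287, -0.12228921],
       [ 0.01562614,  0.80529483,  0.59266859,  0.66177583],
       [ 0.        ,  0.        ,  0.        ,  1.        ]])}
```

View pics/top.png

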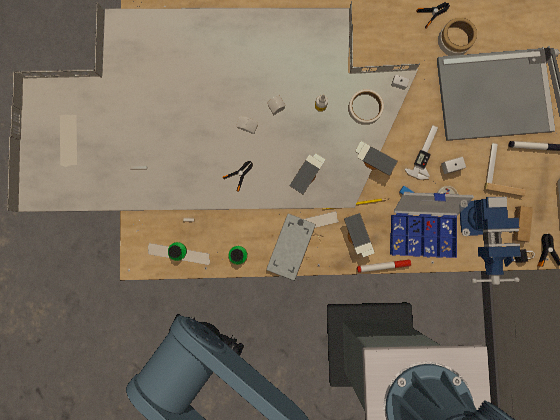

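The candidates in the top view are plates at about (308,173), (376,160) and (359,236). The board is at (291,247). I'll enlarge all four to confirm.

Run:
```python
import cv2
a=cv2.imread("pics/top.png")[140:290,255:405]
cv2.imwrite("pics/crop.png",cv2.resize(a,(600,600),interpolation=cv2.INTER_CUBIC))
```

```text
(no output)
```

View pics/crop.png

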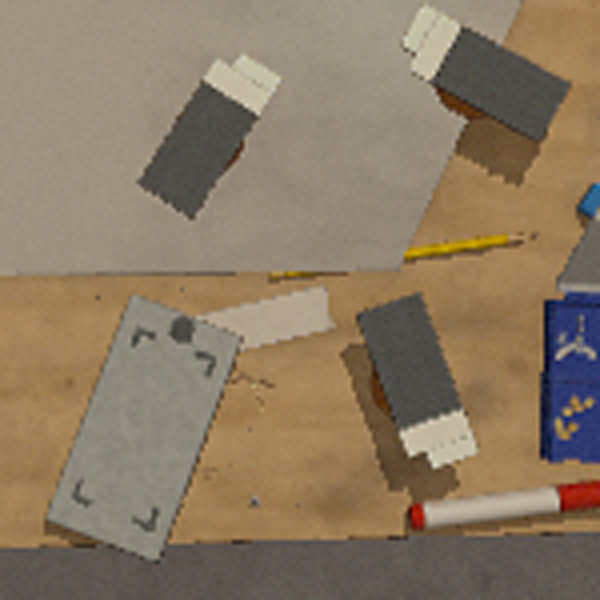

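View pics/scene.png

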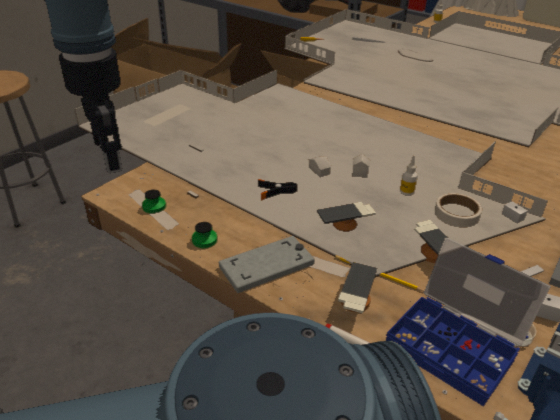

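Reading the notches in the crop:
- **Plate at (308,173):** its frost points up and right, and the notch is on the left, so it's label down.
- **Plate at (376,160):** its frost points up and left, and the notch is on the lower side, which is its left, so it's label down.
- **Plate at (359,236):** its frost points down, and the notch is at image left, which is its right hand. This is the **label-up plate**.

The board's boss is at crop (182,328). The green stands at the left are look-alikes, so I'll leave them alone.

```bash
cat > h.py <<'E'
import numpy as np, cv2
from bench import status, optics
def ray(cal,px,fish=False,shape=(420,560)):
    f=shape[0]/2/np.tan(np.radians(cal['vertical_fov']/2))
    u=np.array([px[0]-cal['cx'],px[1]-cal['cy']])/f
    if fish:
        r=np.hypot(*u); d=np.array([u[0]*np.sin(r)/r,-u[1]*np.sin(r)/r,-np.cos(r)])
    else: d=np.array([u[0],-u[1],-1])
    E=np.array(cal['extrinsics']); return E[:3,3],E[:3,:3]@d
def onz(cal,px,z,fish=False):
    o,d=ray(cal,px,fish); return (o+d*(z-o[2])/d[2])[:2]
E
python3 - <<'E'
from h import *
c=optics.get_calibration("top")
C=lambda x,y:(255+x/4-.375,140+y/4-.375)
P=lambda x,y,z:onz(c,C(x,y),z)*1000
# board corners
B=[P(*p,.016) for p in[(135,295),(243,340),(160,560),(47,520)]]
print("board",np.round(B),[round(np.linalg.norm(B[i]-B[i-1])) for i in range(4)])
bc=np.mean(B,0); boss=P(182,328,.021); d=(B[0]+B[1]-B[2]-B[3]); print(bc,np.degrees(np.arctan2(d[1],d[0])),"boss",boss,boss-bc,np.degrees(np.arctan2(*(boss-bc)[::-1])),np.linalg.norm(boss-bc))
# plate: dark metal segmentation
im=cv2.imread("pics/top.png"); 
crop=im[205:265,335:380].astype(int)
m=((crop.max(2)<95)&(crop.max(2)-crop.min(2)<14)).astype(np.uint8)
n,l,s,_=cv2.connectedComponentsWithStats(m); k=1+np.argmax(s[1:,4]); print(s[k])
ys,xs=np.where(l==k); W=np.array([onz(c,(x+335,y+205),.040)*1000 for x,y in zip(xs,ys)],np.float32)
r=cv2.minAreaRect(W); print("metal rect (expect 80x44)",r)
A=[P(*p,.040) for p in[(356,316),(418,293),(478,452)]]
print("plate corners",np.round(A),np.linalg.norm(A[1]-A[0]),np.linalg.norm(A[2]-A[1]))
d=A[2]-A[1];print("yaw",np.degrees(np.arctan2(d[1],d[0])),"centre",(A[0]+A[2])/2)
o=status.get_obs(); from scipy.spatial.transform import Rotation as R
w=o['eef_rot']; print(R.from_quat([w[1],w[2],w[3],w[0]]).as_matrix().round(3), o['eef_pos'])
E
```

```text
board [[509. 344.]
 [478. 274.]
 [336. 333.]
 [363. 406.]] [159, 77, 154, 78]
[421.41080074 339.47277365] -22.77080761502135 boss [486.276605   314.24123461] [ 64.86580426 -25.23153904] -21.255069413679337 69.60030980297343
[  9   8  26  34 495]
metal rect (expect 80x44) ((460.4984130859375, 170.40159606933594), (76.88697814941406, 42.66172790527344), 17.488840103149414)
plate corners [[490. 203.]
 [504. 162.]
 [401. 128.]] 42.7882099576748 108.51664292243038
yaw -161.8180485346521 centre [445.19292121 165.44250906]
[[-0.001  0.436  0.9  ]
 [-0.001  0.9   -0.436]
 [-1.    -0.002 -0.   ]] [0.25019186 0.51716798 0.23046909]
```

The plate sits at (446,166) with yaw about -162°, and the board at (421,339) with yaw about -22°. Sizes check out (77x43 for 80x44, 108x43 for 110x44, boss at 69.6 mm). I'll grip at plate x = -22 mm, which is tool (467,172.6). Tool yaw needs to turn +136° to keep joint 6 in range for placing.

```bash
cat > goto.py <<'E'
# usage: goto.py x y z(mm) yaw(deg of tool y in world): prints shift in the tool axes (mm) and turn
import sys; from h import *; from scipy.spatial.transform import Rotation as R
o=status.get_obs(); w=o['eef_rot']; M=R.from_quat([w[1],w[2],w[3],w[0]]).as_matrix()
t=np.array(list(map(float,sys.argv[1:4]))); yaw=np.degrees(np.arctan2(M[1,1],M[0,1]))
print("t",round(o['time_s'],2),"pos",(o['eef_pos']*1000).round(1),"yaw",yaw.round(1),"F",np.round(o['wrist_force'],1),"open",round(float(o['opening']),3),"tilt x",M[:,0].round(3),"q6",round(float(o['q'][5]),2))
print("shift",(M.T@(t-o['eef_pos']*1000)).round(1),"turn",round((yaw-float(sys.argv[4])+180)%360-180,1))
E
python3 -m jog '[0,-25,40,8.5,100, 0,-50,80,17,100, 0,-75,120,25.5,100, 0,-100,160,34,100, 0,-125,200,42.5,100]'
python3 goto.py 467 172.6 150 -72.4
```

```text
time_s: 0.6
eef_pos: [0.3764, 0.3162, 0.231]
eef_rot: [0.584, 0.399, 0.584, -0.399]
wrist_force: [1.6, -0.1, 0.5]
opening: 1.003
t 0.6 pos [376.4 316.2 231. ] yaw 21.3 F [ 1.6 -0.1  0.5] open 1.003 tilt x [-0. -0. -1.] q6 0.08
shift [ 81.   32.1 166.8] turn 93.7
```

```bash
python3 -m jog '[0,8,42,8.5,100, 10,16,84,17,100, 20,24,126,25.5,100, 30,32,167,34,100, 40,32,167,42.5,100]'
python3 goto.py 467 172.6 150 -72.4
```

```text
time_s: 1.1
eef_pos: [0.4699, 0.1705, 0.1909]
eef_rot: [0.399, 0.584, 0.397, -0.584]
wrist_force: [-0.4, 0.6, -0.9]
opening: 1.0
t 1.1 pos [469.9 170.5 190.9] yaw -21.5 F [-0.4  0.6 -0.9] open 1.0 tilt x [ 0.001 -0.001 -1.   ] q6 0.49
shift [40.9 -3.5 -0.9] turn 50.9
```

```bash
python3 -m jog '[0,0,0,8.5,100, 0,0,0,17,100, 0,0,0,25.5,100, 0,0,0,34,100, 0,-3,0,42.5,100]'
python3 -m jog '[10,0,0,8.4,100, 10,0,0,8.4,100, 10,0,0,8.4,100, 10,0,0,8.4,100, 10,0,0,8.4,100]'
python3 goto.py 467 172.6 150 -72.4
python3 - <<'E'
from h import *
c=optics.get_calibration("wrist"); a=optics.camera("wrist"); import pickle; pickle.dump(c,open("wc.pkl","wb"))
cv2.imwrite("pics/w1.png",a[:,:,::-1]); print(c)
E
```

```text
time_s: 1.6
eef_pos: [0.4645, 0.1754, 0.1909]
eef_rot: [-0.161, -0.688, -0.161, 0.689]
wrist_force: [1.1, 0.1, 0.4]
opening: 1.003
time_s: 2.1
eef_pos: [0.4649, 0.1756, 0.1816]
eef_rot: [0.113, 0.698, 0.113, -0.698]
wrist_force: [-0.2, 1.0, 0.5]
opening: 1.0
t 2.1 pos [464.9 175.6 181.6] yaw -71.6 F [-0.2  1.   0.5] open 1.0 tilt x [ 0.  0. -1.] q6 1.37
shift [31.6  3.5 -1. ] turn 0.8
{'vertical_fov': 65.70646984690485, 'cx': 275.5358427998102, 'cy': 209.6273888272701, 'extrinsics': array([[ 0.3149362 ,  0.90300852,  0.29221705,  0.53973036],
       [-0.94911202,  0.29923231,  0.09821608,  0.19957142],
       [ 0.00124917, -0.30827851,  0.95129533,  0.32429207],
       [ 0.        ,  0.        ,  0.        ,  1.        ]])}
```

View pics/w1.png

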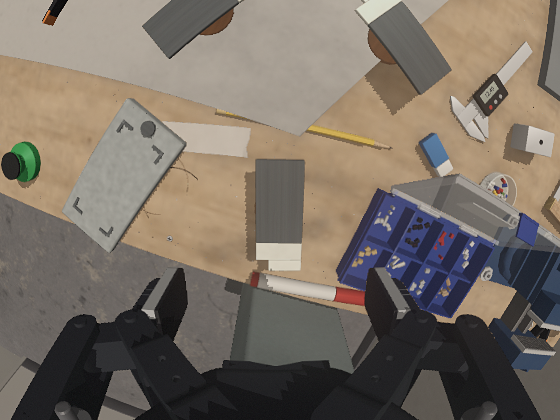

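The wrist view shows the plate upright, metal from (256,159) to (303,244) with the frost below it. The notch is at bottom left with the end pointing down, so it's at the right hand: confirmed label up. I'll measure the plate and board from this picture.

Run:
```python
from h import *; import pickle
c=pickle.load(open("wc.pkl","rb"));P=lambda x,y,z:onz(c,(x,y),z,True)*1000
A=[P(*p,.040) for p in[(256,159.5),(304,159.5),(301.5,244),(256,244)]]
print("metal",np.round(A,1),[round(np.linalg.norm(A[i]-A[i-1])) for i in range(4)])
m=np.mean(A,0); d=A[2]+A[3]-A[0]-A[1]; u=d/np.linalg.norm(d); print("yaw",np.degrees(np.arctan2(*u[::-1])),"metal centre",m,"plate centre",m+15*u,"grip",m-7*u)
B=[P(*p,.016) for p in[(129,99),(186,145),(110,251),(64,209)]]
bc=np.mean(B,0); d=B[0]+B[1]-B[2]-B[3]; boss=P(148,129,.021)
print("board",bc,np.degrees(np.arctan2(d[1],d[0])),[round(np.linalg.norm(B[i]-B[i-1])) for i in range(4)],"boss",boss-bc,np.degrees(np.arctan2(*(boss-bc)[::-1])),np.linalg.norm(boss-bc))
print("box corner",P(338,282,.03),"lid",P(395,190,.07))
```

```text
metal [[491.1 201.2]
 [504.5 161. ]
 [427.4 135.7]
 [413.7 177.1]] [81, 42, 81, 44]
yaw -162.25863213765123 metal centre [459.19611415 168.76107373] plate centre [444.90948836 164.1902616 ] grip [465.86320619 170.89411939]
board [423.7918549  337.00922944] -23.11746910999438 [153, 77, 155, 75] boss [ 61.99356917 -25.04830524] -22.001014971158124 66.86269672868056
box corner [393.69209437  81.05543232] lid [509.93502031  82.95217602]
```

Both measurements agree within 2 mm, so I'm descending.

```bash
python3 -m jog '[20,4,0,0.5,100, 45,4,0,0.5,100, 70,4,0,0.5,100, 95,4,0,0.5,100, 115,4,0,0.5,100]'
python3 goto.py 466 171.5 15 -72.3
```

```text
time_s: 2.65
eef_pos: [0.4656, 0.1718, 0.0651]
eef_rot: [-0.11, -0.698, -0.11, 0.699]
wrist_force: [0.8, -0.3, 0.1]
opening: 1.0
t 2.65 pos [465.6 171.8  65.1] yaw -72.2 F [ 0.8 -0.3  0.1] open 1.0 tilt x [-0.001 -0.    -1.   ] q6 1.37
shift [50.1  0.4 -0.3] turn 0.1
```

```bash
python3 -m jog '[15,0,0,0,100, 30,0,0,0,100, 42,0,0,0,100, 50,0,0,0,100, 50,0,0,0,100]'
python3 goto.py 466 171.5 15 -72.3
python3 - <<'E'
from h import *
a=optics.camera("wrist"); s=optics.camera("scene")
w=a[130:400,80:480]; s=cv2.resize(s[220:340,280:440],(360,270),interpolation=cv2.INTER_CUBIC)
cv2.imwrite("pics/w2.png",np.hstack([w,s])[:,:,::-1])
E
```

```text
time_s: 3.15
eef_pos: [0.4652, 0.1717, 0.0154]
eef_rot: [-0.109, -0.698, -0.109, 0.699]
wrist_force: [0.4, 0.1, 1.3]
opening: 0.998
t 3.15 pos [465.2 171.7  15.4] yaw -72.2 F [0.4 0.1 1.3] open 0.998 tilt x [-0.002 -0.    -1.   ] q6 1.37
shift [ 0.4  0.4 -0.7] turn 0.1
```

View pics/w2.png

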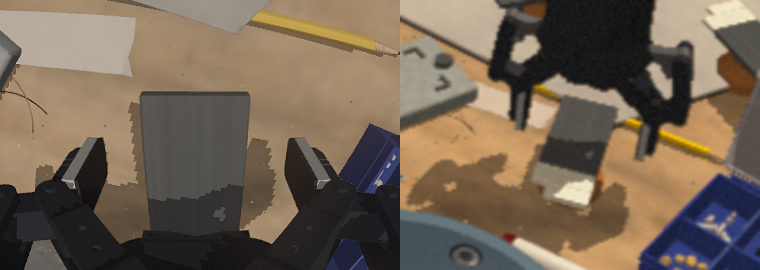

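The fingers straddle the plain part evenly, with gaps of about 35 and 37 px, and are clear of the box. I'll close now.

```bash
python3 -m jog '[0,0,0,0,40, 0,0,0,0,40, 0,0,0,0,30, 0,0,0,0,30, 0,0,0,0,30]'
python3 -m jog '[0,0,0,0,20, 0,0,0,0,20, 0,0,0,0,20, 0,0,0,0,20, 0,0,0,0,20]'
python3 goto.py 466 171.5 15 -72.3
```

```text
time_s: 3.75
eef_pos: [0.4663, 0.1719, 0.017]
eef_rot: [0.109, 0.699, 0.109, -0.698]
wrist_force: [-2.0, 1.0, 4.7]
opening: 0.502
time_s: 4.25
eef_pos: [0.4663, 0.1719, 0.0171]
eef_rot: [0.109, 0.699, 0.109, -0.698]
wrist_force: [-1.4, -0.2, 5.5]
opening: 0.5
t 4.25 pos [466.3 171.9  17.1] yaw -72.2 F [-1.4 -0.2  5.5] open 0.5 tilt x [ 0.001  0.    -1.   ] q6 1.37
shift [2.1 0.3 0.4] turn 0.1
```

Gripped at opening 0.50, which is about 43 mm. I'll lift slowly.

```bash
python3 -m jog '[-5,0,0,0,20, -12,0,0,0,20, -25,0,0,0,20, -40,0,0,0,20, -55,0,0,0,20]'
python3 -m jog '[-15,0,0,0,20, -30,0,0,0,20, -40,0,0,0,20, -45,0,0,0,20, -45,0,0,0,20]'
python3 goto.py 402 346 70 68
python3 - <<'E'
from h import *
a=optics.camera("wrist"); s=optics.camera("scene")
w=a[130:400,80:480]; s=cv2.resize(s[170:320,260:460],(360,270),interpolation=cv2.INTER_CUBIC)
cv2.imwrite("pics/w3.png",np.hstack([w,s])[:,:,::-1])
E
```

```text
time_s: 4.75
eef_pos: [0.4661, 0.1718, 0.0727]
eef_rot: [0.109, 0.699, 0.109, -0.698]
wrist_force: [-0.0, -1.1, -0.3]
opening: 0.495
time_s: 5.25
eef_pos: [0.4665, 0.1719, 0.1172]
eef_rot: [0.109, 0.699, 0.109, -0.698]
wrist_force: [-0.5, 0.4, -0.9]
opening: 0.498
t 5.25 pos [466.5 171.9 117.2] yaw -72.2 F [-0.5  0.4 -0.9] open 0.498 tilt x [ 0.002  0.    -1.   ] q6 1.37
shift [  47.1 -185.5    8.3] turn -140.2
```

View pics/w3.png

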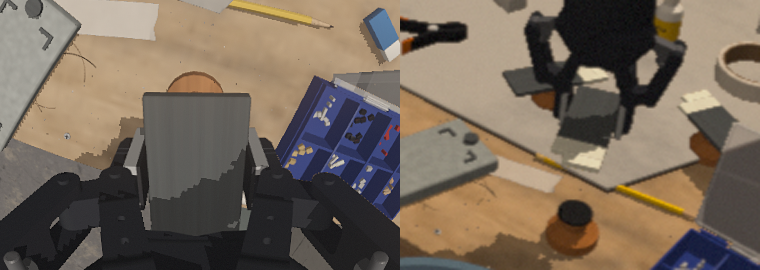

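The plate is in hand on its plain part and the stand is empty. I'll travel toward the board first, away from the box lid, and then turn.

```bash
python3 -m jog '[0,-25,1,0,20, 0,-60,3,0,20, 0,-100,5,-6,20, 0,-140,7,-14,20, 0,-170,8,-22,20]'
python3 -m jog '[0,0,0,-8,20, 0,0,0,-16,20, 0,0,0,-24,20, 0,0,0,-32,20, 0,0,0,-40,20]'
python3 -m jog '[0,0,0,-8,20, 0,0,0,-16,20, 0,0,0,-24,20, 0,0,0,-32,20, 0,0,0,-40,20]'
python3 goto.py 402 346 70 68
```

```text
time_s: 5.85
eef_pos: [0.4048, 0.3328, 0.1153]
eef_rot: [-0.243, -0.664, -0.243, 0.665]
wrist_force: [1.0, 0.7, 0.4]
opening: 0.499
time_s: 6.35
eef_pos: [0.4057, 0.331, 0.1151]
eef_rot: [-0.455, -0.541, -0.455, 0.542]
wrist_force: [0.0, -1.2, -1.2]
opening: 0.497
time_s: 6.85
eef_pos: [0.4058, 0.3309, 0.1152]
eef_rot: [0.612, 0.352, 0.613, -0.354]
wrist_force: [0.3, 1.1, -1.2]
opening: 0.494
t 6.85 pos [405.8 330.9 115.2] yaw 30.1 F [ 0.3  1.1 -1.2] open 0.494 tilt x [-0.002 -0.001 -1.   ] q6 -0.07
shift [ 45.2   4.4 -15. ] turn -37.9
```

```bash
python3 -m jog '[5,1,-3,-8,20, 12,2,-6,-16,20, 20,3,-9,-24,20, 28,4,-12,-32,20, 34,4,-15,-38,20]'
python3 -m jog '[4,0,0,0,20, 7,0,0,0,20, 7,0,0,0,20, 7,0,0,0,20, 7,0,0,0,20]'
python3 goto.py 402 346 74 68
python3 - <<'E'
from h import *; import pickle
cs={n:optics.get_calibration(n) for n in("wrist","scene","top")}
for n in cs: cv2.imwrite(f"pics/f_{n}.png",optics.camera(n)[:,:,::-1])
pickle.dump(cs,open("f.pkl","wb"))
t=cv2.imread("pics/f_top.png")[195:295,240:340]; s=cv2.imread("pics/f_scene.png")[180:300,200:344]
cv2.imwrite("pics/f.png",np.hstack([cv2.resize(t,(400,400),interpolation=2),cv2.resize(s,(400,400*120//144),interpolation=2) if 0 else cv2.resize(s,(400,400),interpolation=2)]))
E
```

```text
time_s: 7.35
eef_pos: [0.4016, 0.3459, 0.0807]
eef_rot: [0.694, 0.134, 0.695, -0.135]
wrist_force: [-0.6, -0.3, -0.7]
opening: 0.495
time_s: 7.85
eef_pos: [0.4027, 0.3463, 0.0756]
eef_rot: [0.694, 0.137, 0.694, -0.136]
wrist_force: [0.1, 0.5, -0.7]
opening: 0.498
t 7.85 pos [402.7 346.3  75.6] yaw 67.7 F [ 0.1  0.5 -0.7] open 0.498 tilt x [ 0.  0. -1.] q6 -0.7
shift [ 1.6 -0.5 -0.5] turn -0.3
```

View pics/f.png

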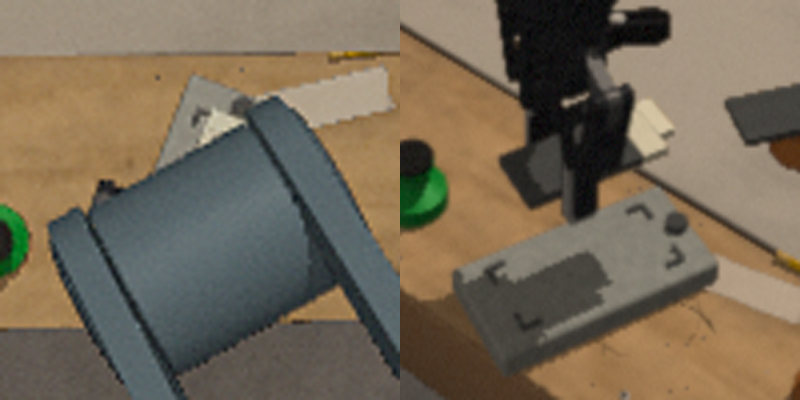

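View pics/f_wrist.png

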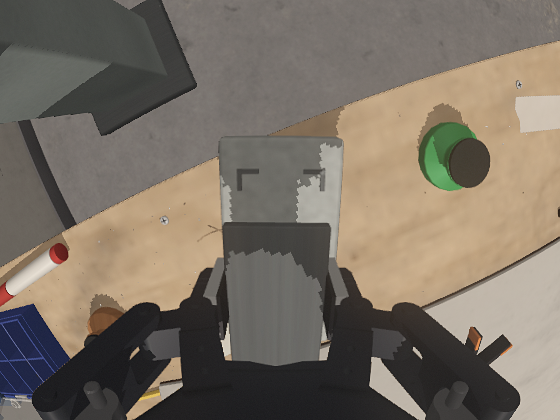

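The plate hovers over the board. Its frosted end is at scene-panel (650,130), toward the boss at (676,222). I'll check the numbers, using the tail corners in the wrist picture and the frost corners in the scene picture.

Run:
```python
from h import *; import pickle
cs=pickle.load(open("f.pkl","rb"));c=cs["wrist"];P=lambda x,y,z:onz(c,(x,y),z,True)*1000
for zt in(.090,.0985,.107):
    a,b=P(224,223,zt),P(330,223,zt); print(zt,"plate tail",a,b,"width",np.linalg.norm(a-b),"mid",(a+b)/2)
B=[P(219,137,.016),P(344,137,.016)]; print("board tail",B,np.linalg.norm(B[0]-B[1]),"mid",np.mean(B,0))
u=np.array([np.cos(np.radians(-22.3)),np.sin(np.radians(-22.3))]); bc=np.array([422.5,338.])
print("expected plate tail",bc-55*u,"board tail",bc-80*u)
S=lambda x,y,z:onz(cs["scene"],(200+(x-400)*.36,180+y*.3),z)*1000
far=[S(652,100,.0985),S(674,131,.0985),S(665,153,.0985)]; tl=[S(500,157,.0985),S(533,207,.0985)]
print("scene frost end pts",np.round(far),"tail",np.round(tl)); print("boss",S(676,217,.021),"expected head end",bc+55*u)
f=[(632,160,.0985)]
```

```text
0.09 plate tail [365.18212609 336.89586646] [382.22973631 378.49845576] width 44.95994273621125 mid [373.7059312  357.69716111]
0.0985 plate tail [362.81539328 339.43980354] [378.73270676 378.28404308] width 41.978992531335166 mid [370.77405002 358.86192331]
0.107 plate tail [360.44866048 341.98374061] [375.23567721 378.0696304 ] width 38.99804232645914 mid [367.84216884 360.0266855 ]
board tail [array([332.57459394, 335.60633094]), array([362.08552492, 408.1771077 ])] 78.34164081822009 mid [347.33005943 371.89171932]
expected plate tail [371.61346549 358.87008877] board tail [348.48322253 368.35649276]
scene frost end pts [[480. 333.]
 [466. 305.]
 [448. 298.]] tail [[380. 376.]
 [362. 333.]]
boss [487.64348999 315.39407139] expected head end [473.38653451 317.12991123]
```

The tail sits within 1 mm of its target and the frost end within about 3 mm. The plate's top is at about 95 mm. Before handing in, I'll compare the other two plates with the first picture and check that the robot is at rest.

```bash
python3 -m jog '[0,0,0,0,20, 0,0,0,0,20, 0,0,0,0,20, 0,0,0,0,20, 0,0,0,0,20]'
python3 - <<'E'
from h import *
from bench import hand_in
a=cv2.imread("pics/top.png").astype(int); b=cv2.imread("pics/f_top.png").astype(int)
for r,cc in(((145,200),(285,328)),((138,182),(350,400))): print(np.abs(a-b)[r[0]:r[1],cc[0]:cc[1]].mean())
o=status.get_obs(); print(np.abs(o['dq']).max(),o['opening'],o['wrist_force'])
hand_in()
E
```

```text
time_s: 8.5
eef_pos: [0.4024, 0.3463, 0.0753]
eef_rot: [0.694, 0.136, 0.694, -0.136]
wrist_force: [-0.0, -0.7, 0.0]
opening: 0.496
2.027202255109232
2.263030303030303
0.0015926396995670326 0.49641838753455286 [-0.04226441 -0.73016817  0.00429953]
the job is handed in; nothing more can be done
```

I picked up the label-up plate, the one at (359,236) in the top picture with its notch on the right-hand side. I gripped it about 22 mm behind its centre on the plain part and handed it in held over the reading board, frosted end toward the boss. `hand_in()` gives no verdict, so the result below rests on my own checks at 8.5 s.

- **Position:** the tail was about 1 mm from its target in the wrist picture, and the frosted end about 3 mm from its target in the scene picture.
- **Height and level:** its underside was about 70–76 mm above the board. The tool was vertical and the pictures showed no visible tilt.
- **Grip:** the opening stayed steady at 0.50 (about 43 mm), the joints were at rest, and the wrist force was below 1 N.
- **Other two plates:** they look unchanged from the first picture, with only noise-level differences in the top view.
- **Disagreements:** the top and wrist pictures differed by about 2–3 mm on the plate and board positions, well inside the 20 mm limit. The tool rose about 2 mm with a 5.5 N push as the fingers closed, and this cleared on lifting.

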